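# Mount a globe core between the centres of a finishing stand

### The job

Roll the globe on its axle along the two rails until it drops into both rests, then push the tailstock up until the axle hangs between the two hollow centres, lifted clear of the rests and held firmly: the tailstock's sprung centre should have given way by some millimetres (about 3 to 9 of its 12) without bottoming out. Only then flip the red clamp lever on the tailstock right over, from the robot side to the side away from the robot, and leave everything else on the bench where it stands.

Things in the scene. Friction and masses are not known exactly. Their poses are not given: they have to be found in the camera images.
- stand: Fixed finishing stand: light wood base (x -150 to 70, y -210 to 260 mm, 18 thick), two aluminium rails, green headstock (-y end), green sliding tailstock (+y end). Origin: bench level, midway between the two rests. +y: along the line of the centres, headstock to tailstock; +x: away from the robot; z up. Line of the centres: x = 0, z = 77 mm.
- rails (a point): Midway between the tops of the two rails, 76 mm above the bench, 70 mm to the robot side (-x) of the rests. The rails are upright plates 8 mm thick at stand y = -80 and +80 mm, from x = -130 to -9 mm, with front stops 10 mm higher at their robot-side end. The 152 mm between them is free down to the base (z = 18 mm).
- rests (a point): Midway between the two rests, on their floor (66 mm above the bench, stand x = y = 0). Each rest is a flat pocket 18 mm wide (x = -9 to 9 mm) at the rail's far end, 10 mm below the rail top, with a back stop behind it up to z = 92 mm. An axle lying in both has its axis at z = 72 mm, 5 mm below the centres, whose tapers lift it.
- head_front (a point): Front face of the green headstock block (52 wide, 30 long, top at z = 100 mm), on the line of the centres, at stand y = -179 mm. From it sticks a brass hollow cone (mouth 22 mm wide, 13 mm deep) with its mouth about 28 mm out, but screwed in or out beforehand by up to 8 mm, not told: where the tailstock must stop has to be felt or seen.
- axle: White 60 mm globe core on the middle of a steel axle 12 mm thick, 270 mm long, with tapered ends; about 0.2 kg. Origin at the globe's centre, y along the axle. Starts lying across the rails (axis 82 mm above the bench), a little askew; rolls freely. From the rests the tailstock pushes it some 15 to 45 mm endways into the headstock's cone.
- tailstock (a joint): Travel of the tailstock (m) from fully backed off (0) towards the headstock (up to 0.105). It slides along the stand's y with a steady friction of about 9 N and stays where it is left. It has the axle held somewhere between 0.075 and 0.10.
- tail_push (a point): Centre of the outer face of the tailstock's steel push plate (56 mm wide in x, 6 thick, 25 to 100 mm above the bench), 77 mm above the bench: push here towards the stand's -y. At tailstock 0 it is at stand y = 246 mm, and it moves with the tailstock. The tailstock block (50 wide, 38 long, top at 98 mm) is just inside it.
- quill (a joint): How far (m) the tailstock's sprung brass centre (hollow cone, mouth 22 mm wide, on a red shank) is pressed back: 0 = fully out, 0.012 = bottomed. Spring: about 2 N at 0, 6.8 N at the bottom. Its mouth is 71 mm in front of the push plate's outer face when fully out.
- clamp (a joint): Angle (rad) of the clamp lever on top of the tailstock: 0 = leaning 34 degrees to the stand's -x (robot side, open), 1.2 = leaning 34 degrees to +x (far side, clamped). It swings about an axis along the stand's y and falls by its own weight to the side it is past.
- clamp_knob (a point): Centre of the red ball (19 mm) at the end of the clamp lever, 46 mm from its pivot; the lever's rod is 8 mm thick. The pivot is 103 mm above the bench, at stand x = 0 and 25 mm inside the push plate's outer face; it moves with the tailstock.
- green_bottle: Bystander: green bottle with red cap, 58 mm wide, 150 tall, behind the stand. Origin under its base.
- varnish_jar: Bystander: amber jar, 64 mm wide, 85 tall, behind the stand. Origin under its base.
- white_pot: Bystander: white pot, 54 mm wide, 60 tall, beyond the headstock end. Origin under its base.
- brass_weight: Bystander: brass weight, 44 mm wide, 56 tall, behind the stand on the tailstock's side. Origin under its base.
- spatula: Bystander: spatula lying on the bench at the robot's left front. Origin about its middle.
- sanding_block: Bystander: cork block 65 x 40 x 28 mm at the right front. Origin under its middle.
- small_globe: Bystander: finished blue globe, 84 mm, on a wooden foot, 129 tall, far right. Origin under its foot.

How it is judged:
By the outcome, as a careful person would: the job done as asked, in the order asked, and still so for the second after the job is handed in, with the robot touching nothing.
It also fails if it takes over 58 s, if anything falls off the work surface, if the arm or the gripper's body presses on something with over 40 N, if the wrist force passes 120 N, or if a joint passes its speed limit or range.

### The arm

A 6-joint arm with a two-finger parallel gripper is mounted at the origin on the work surface. World frame = base frame: x ahead of the robot, y to its left, z up, the work surface at z = 0. Lengths are in mm, angles in rad, forces in N, time in s.
With the tool pointing down it reaches from about 400 to 925 mm from the base axis. Payload 12.5 kg.
Tool frame: the origin (TCP) lies at the very end of the fingers, on their centre line; the grasp point (between the pads) lies behind it (env.grip_depth is the z of the grasp point in the tool frame, in mm); z points along the fingers, y is the line along which they close (so a half turn about z gives the same grasp; the last joint's range is limited). The gripper opens to 95 mm and grips with 3 to 60 N. Pads are 20 mm wide; open, the fingers measure 119 mm over their backs; the gripper's body (75 mm by 180 mm) begins 59 mm behind the grasp point.
Start: joints at [-1.357, 0.491, 1.559, -0, 1.092, -0.106], TCP at [196.509, -593.322, 214.661] pointing down, gripper open.
Joint ranges: [-3.1, 3.1], [-0.84, 2.19], [0.05, 2.79], [-1.13, 4.28], [0.06, 2.93], [-2.69, 2.69]. Speed limits (rad/s): [2.22, 2.22, 2.79, 3.14, 3.14, 3.14].

### API

Orientations are given as [roll, pitch, yaw] about the fixed x, y, z axes, in that order (R = Rz(yaw) Ry(pitch) Rx(roll)).
In Python, from cell import env, optics gives the robot as it stands.
- The arm moves only by the tool step_arm, never from a script. Its argument "moves" is a list of rows, each an object of numbers: "tx", "ty", "tz": the shift along the tool's x, y, z in mm; "roll": the turn about the tool's z in rad. In form: [{"tx": .., "ty": .., "tz": .., "roll": ..}, ...]. A call has 1 to 12 rows; each row is the pose to reach, as a shift and turn from the pose commanded when the call began, along the tool's axes at that moment; what a row does not reach only later rows make up. A row lasts 1/12 s, in which the tool goes at most 41.7 mm and 7.16 degrees, less where a joint would pass 70% of its speed; a pose out of reach is approached as far as the arm can. A call with a gripper value outside its range is refused whole. "grip" is the finger opening in mm, from 0 to 95.1, set as the call begins (left out, the last holds). The fingers move at their own pace and stop on an object; the grip force is fixed at half the most. Time passes only in rows, so rows that repeat a pose let the fingers close. It gives the time, the measured TCP pose, the force, the opening and the grip force at its end, in the units of the state.
- env.state(): the state, without advancing time (a new reading comes with each control period).
- optics.read_camera(name): name is "scene" or "top" or "wrist"; returns a dict with "pixels" (420x560x3 uint8, blue, green, red), "mtx" (3x3 intrinsics, pixels), "view" (4x4, takes a point from world to camera coordinates). Camera axes: x right, y down, z forward; pixel columns grow to the right and rows downward; lengths in mm; the calibration is good to about 2 mm. A picture is of the moment at which its call begins. There is no depth.
- env.job_done(): hands the job in; it is judged then, once.
The state is a dict: "t": time; "joints": joint angles; "qvel": joint speeds; "tau": joint torques, N m; "eef_pos": TCP position; "tcp_rot": TCP orientation; "ft_force": force on the tool from outside, world axes, zero at the start; "moment": the same for the moment, N m; "opening": opening from 0.0 (shut) to 1.0 (fully open); "grip_force": force on a finger pad.
Only numpy, scipy, OpenCV 4.12 (cv2) and the standard library are available. Lean on these libraries where they do the work, as an engineer would, in place of code of your own. Each camera call takes 0.05 s, during which the arm holds its last target. There are 200 camera calls.

## Working session

There is one attempt and no reset: what is moved stays moved. The work goes in short steps, Python scripts to look and compute and a tool call to move; the robot and the scene stay as the last step left them, time stands still between calls to the robot, and variables do not carry over. Pictures are saved under pics/ and viewed, at most 10 in all, crops included, and the job is handed in when it is done.

Besides the shell and the picture viewer there is one more tool, called after "Request:" in YAML: its name, and indented under it one key for each argument. step_arm: Moves the arm, as the interface text tells. Its arguments: {"type":"object","properties":{"moves":{"type":"array"},"grip":{"type":"number"}},"required":["moves"]}

```bash
mkdir -p pics; ls; python3 - <<'E'
from cell import env, optics
import cv2,numpy as np
print(env.state(), env.grip_depth)
ims={}
for n in ("scene","top"):
    d=optics.read_camera(n); cv2.imwrite(f"pics/{n}0.png",d["pixels"]); np.savez(f"{n}0.npz",**d)
    print(n,d["mtx"].tolist(),np.linalg.inv(d["view"])[:3].round(2).tolist())
E
```

```text
pics
{'t': 0.0, 'joints': array([-1.35657125e+00,  4.91572536e-01,  1.55944704e+00, -2.86413848e-05,
        1.09169900e+00, -1.05608287e-01]), 'qvel': array([-6.46944254e-06,  1.89258852e-04,  7.26105808e-04,  1.20601619e-03,
       -1.15814074e-04,  1.99478763e-04]), 'tau': array([ 2.28442397e-03, -6.12625051e+01, -2.58178639e+01,  6.93399156e-02,
        4.82590939e-02, -9.19180047e-05]), 'eef_pos': array([ 196.46333041, -593.06270279,  214.05451802]), 'tcp_rot': array([-3.14047032e+00, -9.34256861e-05,  3.19846531e-01]), 'ft_force': array([-0.46185985, -0.16233279, -0.35438618]), 'moment': array([ 0.02292921,  0.03873304, -0.00268469]), 'grip_force': 0.0, 'opening': 0.9964702162430956} -18.8
scene [[506.32088941510557, 0.0, 282.28192104114885], [0.0, 506.32088941510557, 215.66790307207813], [0.0, 0.0, 1.0]] [[0.67, 0.51, -0.54, 1209.96], [0.74, -0.47, 0.48, -772.68], [-0.0, -0.72, -0.69, 1008.13]]
top [[398.2127421911637, 0.0, 285.7345024939857], [0.0, 398.2127421911637, 217.9406184430129], [0.0, 0.0, 1.0]] [[0.03, -0.99, 0.11, 401.27], [-1.0, -0.03, -0.01, -111.51], [0.01, -0.11, -0.99, 1307.36]]
```

View pics/scene0.png

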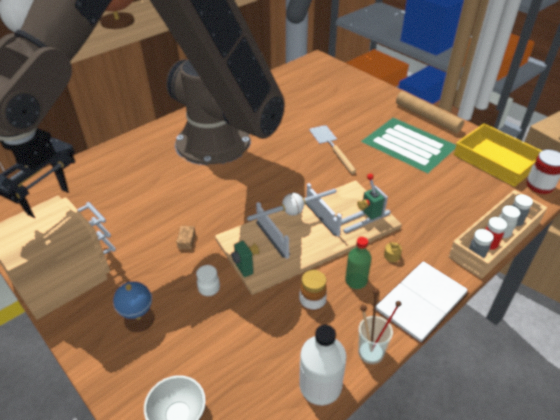

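View pics/top0.png

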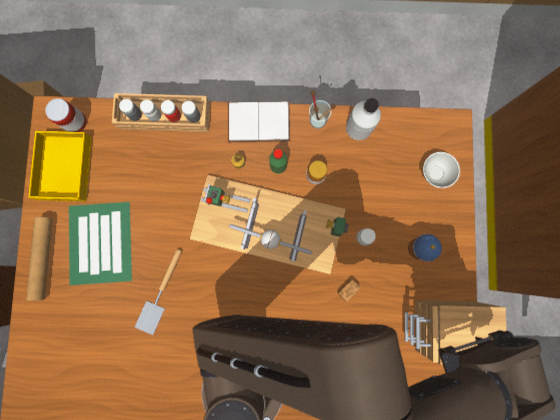

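The scene view shows the stand around (310,235), with the headstock at (243,258), tailstock at (373,203) and globe at (293,204). In the top view the base corners are near (207,176), (345,208), (331,273) and (191,240). The globe is at (270,240), the tailstock at (213,195) and the headstock at (339,227).

```bash
cat > h.py <<'E'
import numpy as np, cv2
def cam(d): 
    T=np.linalg.inv(d["view"]); return T[:3,3],T[:3,:3],np.linalg.inv(d["mtx"])
def ray(d,p):
    c,R,K=cam(d); v=R@(K@np.array([p[0],p[1],1.])); return c,v/np.linalg.norm(v)
def onplane(d,p,z):
    c,v=ray(d,p); return c+v*(z-c[2])/v[2]
def tri(*dp):
    A=np.zeros((3,3));b=np.zeros(3)
    for d,p in dp:
        c,v=ray(d,p);P=np.eye(3)-np.outer(v,v);A+=P;b+=P@c
    return np.linalg.solve(A,b)
def proj(d,X):
    q=d["mtx"]@(d["view"]@np.r_[X,1])[:3]; return q[:2]/q[2]
E
python3 - <<'E'
import numpy as np,cv2
from h import *
t=np.load("top0.npz");s=np.load("scene0.npz")
c=cv2.resize(t["pixels"][165:285,180:355],None,fx=4.5,fy=4.5,interpolation=cv2.INTER_CUBIC);cv2.imwrite("pics/tc.png",c)
c=cv2.resize(s["pixels"][165:295,210:405],None,fx=4,fy=4,interpolation=cv2.INTER_CUBIC);cv2.imwrite("pics/sc.png",c)
# wood base mask: lighter
im=t["pixels"];hsv=cv2.cvtColor(im,cv2.COLOR_BGR2HSV)
for p in [(230,220),(300,260),(225,205),(150,250),(270,185),(275,215)]: print(p,hsv[p[1],p[0]])
E
```

```text
(230, 220) [ 17 122 226]
(300, 260) [ 16 130 149]
(225, 205) [107   9 199]
(150, 250) [ 14 167 186]
(270, 185) [ 14 167 189]
(275, 215) [ 18 118 240]
```

View pics/tc.png

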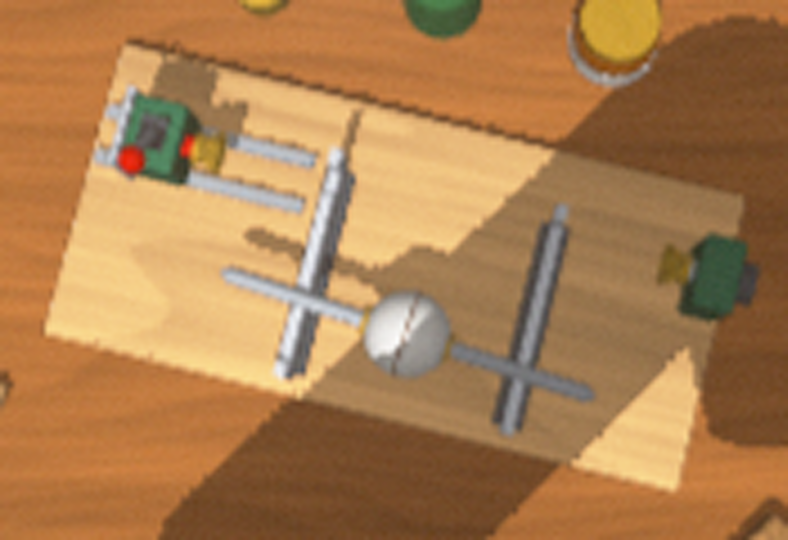

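View pics/sc.png

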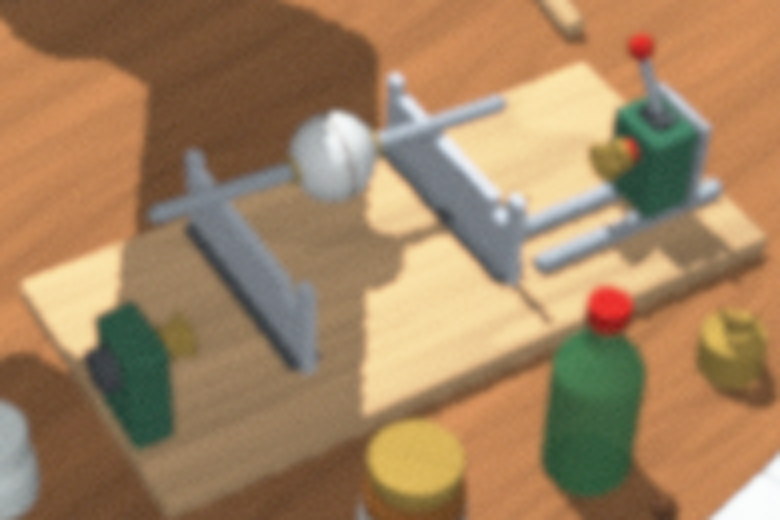

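The top crop shows the base corners at crop px (128,42), (743,195), (676,490) and (45,333), the globe at (407,334), the knob at (131,159), and the axle ends at (228,275) and (590,394). The scene crop shows the globe at (332,155), the knob at (641,46), the axle ends at (503,103) and (153,215), and the base corners at (583,63), (22,287), (172,515) and (765,240).

```bash
python3 - <<'E'
from h import *
t=np.load("top0.npz");s=np.load("scene0.npz")
T=lambda x,y:((x+.5)/4.5-.5+180,(y+.5)/4.5-.5+165)
S=lambda x,y:((x+.5)/4-.5+210,(y+.5)/4-.5+165)
pairs=dict(cFL=((128,42),(765,240)),cFR=((743,195),(172,515)),cNR=((676,490),(22,287)),cNL=((45,333),(583,63)),
 globe=((407,334),(332,155)),knob=((131,159),(641,46)),aL=((228,275),(503,103)),aR=((590,394),(153,215)),
 fsL=((288,368),(396,78)),fsR=((508,428),(192,155)))
P={}
for k,(a,b) in pairs.items():
    X=tri((t,T(*a)),(s,S(*b))); P[k]=X
    print(k,X.round(1),(proj(t,X)-T(*a)).round(1),(proj(s,X)-S(*b)).round(1))
loc=np.array([[70,260],[70,-210],[-150,-210],[-150,260]],float)
def fit(W,L):
    L0=L.mean(0);W0=W.mean(0);H=(L-L0).T@(W-W0);a=np.arctan2(H[0,1]-H[1,0],H[0,0]+H[1,1])
    R=np.array([[np.cos(a),-np.sin(a)],[np.sin(a),np.cos(a)]]);o=W0-R@L0
    return a,o,R,(W-(L@R.T+o))
for nm,W in (("tri",np.array([P[k][:2] for k in("cFL","cFR","cNR","cNL")])),
  ("top",np.array([onplane(t,T(*pairs[k][0]),18)[:2] for k in("cFL","cFR","cNR","cNL")])),
  ("scn",np.array([onplane(s,S(*pairs[k][1]),18)[:2] for k in("cFL","cFR","cNR","cNL")]))):
    a,o,R,r=fit(W,loc);print(nm,a,o.round(1),r.round(1).tolist())
    for k in P: print("  ",k,(R.T@(P[k][:2]-o)).round(1)) if k[0]!='c' else 0
E
```

```text
cFL [688.8 138.3  15.7] [-0.3 -0.3] [-0.5  0.1]
cFR [ 590.  -315.4    8.3] [-0.4 -0.3] [-0.6  0. ]
cNR [ 374.5 -269.    12.2] [-0.4 -0.3] [-0.6 -0. ]
cNL [474.3 187.9  15.2] [-0.5 -0.5] [-0.7  0.1]
globe [476.2 -75.2  83.5] [-0.2 -0.2] [-0.4  0. ]
knob [582.6 108.2 141.7] [-0.3 -0.3] [-0.5  0.1]
aL [514.3  50.1  81. ] [-0.6 -0.6] [-0.9  0.1]
aR [ 438.9 -201.1   82.4] [-0.3 -0.2] [-0.4  0. ]
fsL [451.8   6.   89.9] [-0.7 -0.7] [-1.1  0.1]
fsR [ 414.  -146.    85.1] [-0.2 -0.1] [-0.2  0. ]
tri -0.2156708203735146 [565.6 -97.5] [[-0.9, -3.2], [0.9, 2.3], [0.3, 1.6], [-0.4, -0.7]]
   globe [-92.2   2.7]
   knob [-27.4 204.5]
   aL [-81.7 133.2]
   aR [-101.6 -128.4]
   fsL [-133.4   76.7]
   fsR [-137.7  -79.9]
top -0.21586481425729218 [564.  -98.5] [[-0.8, -3.6], [0.2, 3.6], [1.1, 2.0], [-0.5, -1.9]]
   globe [-90.8   4. ]
   knob [-26.1 205.9]
   aL [-80.3 134.5]
   aR [-100.3 -127. ]
   fsL [-132.   78.]
   fsR [-136.4  -78.6]
scn -0.20884455323254947 [570.4 -98.9] [[-2.1, -3.5], [1.7, 0.3], [0.4, 2.5], [-0.0, 0.7]]
   globe [-97.1   3.7]
   knob [-30.9 205.1]
   aL [-85.7 134.1]
   aR [-107.4 -127.3]
   fsL [-137.8   78. ]
   fsR [-143.2  -78.6]
```

```bash
cat >> h.py <<'E'
from scipy.spatial.transform import Rotation as Ro
A0,O0=-0.2135,np.array([566.,-98.])
def Rs(a): return np.array([[np.cos(a),-np.sin(a)],[np.sin(a),np.cos(a)]])
def s2w(p,a=None,o=None):
    a=A0 if a is None else a;o=O0 if o is None else o
    return np.r_[Rs(a)@np.array(p[:2])+o,p[2:]]
def w2s(p): return np.r_[Rs(A0).T@(np.array(p[:2])-O0),p[2:]]
def go(st,target):   # stand-frame target -> tool shift
    R=Ro.from_euler('xyz',st["tcp_rot"]).as_matrix()
    d=R.T@(s2w(target)-st["eef_pos"]); print("tx ty tz",d.round(1),"roll",round(st["tcp_rot"][2]-A0,4),"now stand",w2s(st["eef_pos"]).round(1),"F",st["ft_force"].round(1))
E
python3 - <<'E'
from h import *; from cell import env
go(env.state(),[-130,0,230])
E
```

```text
tx ty tz [ 394.5 -419.9  -15.4] roll 0.5333 now stand [-256.2 -562.2  214.1] F [ 0.   0.5 -0.1]
```

Request:
step_arm:
  moves:
    - {"tx": 33, "ty": -35, "tz": -2, "roll": 0.05}
    - {"tx": 66, "ty": -70, "tz": -4, "roll": 0.1}
    - {"tx": 99, "ty": -105, "tz": -6, "roll": 0.15}
    - {"tx": 132, "ty": -140, "tz": -8, "roll": 0.2}
    - {"tx": 165, "ty": -175, "tz": -10, "roll": 0.25}
    - {"tx": 198, "ty": -210, "tz": -12, "roll": 0.3}
    - {"tx": 231, "ty": -245, "tz": -14, "roll": 0.35}
    - {"tx": 264, "ty": -280, "tz": -15, "roll": 0.4}
    - {"tx": 297, "ty": -315, "tz": -15, "roll": 0.45}
    - {"tx": 330, "ty": -350, "tz": -15, "roll": 0.5}
    - {"tx": 363, "ty": -385, "tz": -15, "roll": 0.533}
    - {"tx": 394, "ty": -420, "tz": -15, "roll": 0.533}
  grip: 95

```text
t: 1.1
eef_pos: [407.5, -138.2, 229.5]
tcp_rot: [3.141, -0.0, -0.216]
ft_force: [1.4, -0.4, 0.0]
opening: 0.996
grip_force: 0.0
```

```bash
python3 - <<'E'
from h import *; from cell import env,optics
d=optics.read_camera("wrist");np.savez("w1.npz",**d);cv2.imwrite("pics/w1.png",d["pixels"])
go(env.state(),[-130,0,230]); print(env.state()["t"],env.state()["joints"].round(2))
for n,p in dict(fsL=(-130,80,86),fsR=(-130,-80,86),bsL=(9,80,92),bsR=(9,-80,92),head=(0,-179,77),knob=(-26,205,141)).items(): print(n,proj(d,s2w(np.array(p,float))).round(0))
E
```

```text
tx ty tz [ 16.  -67.1  -0.4] roll 0.0033 now stand [-145.8  -67.2  229.5] F [-0.3  2.8 -0.3]
1.15 [-0.47  0.19  1.99  0.    0.96  1.31]
fsL [112. 178.]
fsR [288. 178.]
bsL [86.  6.]
bsR [289.   5.]
head [407.  23.]
knob [-128.   42.]
```

View pics/w1.png

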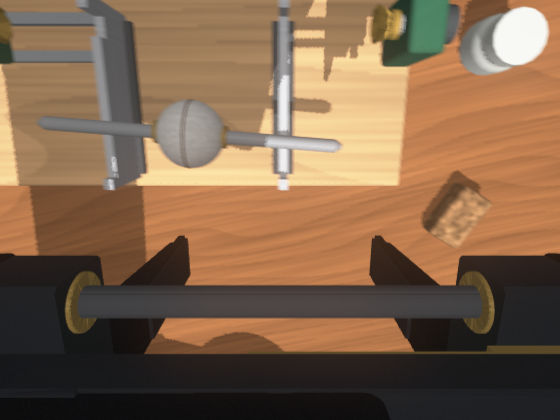

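The wrist view shows the globe at (190,133), the axle ends at (45,122) and (338,146), and the front stops at (112,183) and (284,184). The stand is about 4 mm nearer the robot than my estimate. I'll shift the origin and continue.

```bash
sed -i 's/\[566.,-98.\]/[562.,-97.]/' h.py; python3 - <<'E'
from h import *; from cell import env
w=np.load("w1.npz")
for p,z in (((190,133),82),((45,122),82),((338,146),82),((112,183),86),((284,184),86)): print(w2s(onplane(w,p,z)).round(1))
s=env.state(); print(s["qvel"].round(2)); go(s,[-133,0,230])
E
```

```text
[-85.9   7.1  82. ]
[-76.2 134.6  82. ]
[ -97.6 -125.1   82. ]
[-130.3   80.2   86. ]
[-131.4  -76.7   86. ]
[-0.13  0.   -0.   -0.01 -0.   -0.22]
tx ty tz [  8.9 -67.3  -0.4] roll 0.0033 now stand [-141.6  -67.3  229.5] F [-0.3  2.8 -0.3]
```

Request:
step_arm:
  moves:
    - {"tx": 0}
    - {"tx": 0}

```text
validation failed for argument at $.mo...
```

```bash
python3 - <<'E'
from h import *; from cell import env
s=env.state(); print(s["qvel"].round(2),s["t"]); go(s,[-133,0,230]);go(s,[-133,0,62])
E
```

```text
[-0.13  0.   -0.   -0.01 -0.   -0.22] 1.15
tx ty tz [  8.9 -67.3  -0.4] roll 0.0033 now stand [-141.6  -67.3  229.5] F [-0.3  2.8 -0.3]
tx ty tz [  8.8 -67.  167.6] roll 0.0033 now stand [-141.6  -67.3  229.5] F [-0.3  2.8 -0.3]
```

Request:
step_arm:
  moves:
    - {"tx": 4, "ty": -32, "tz": 0, "roll": 0.003}
    - {"tx": 8, "ty": -64, "tz": 0, "roll": 0.003}
    - {"tx": 8, "ty": -64, "tz": 0, "roll": 0.003}
    - {"tx": 8, "ty": -64, "tz": 0, "roll": 0.003}

```text
t: 1.48
eef_pos: [428.7, -78.2, 229.2]
tcp_rot: [3.141, 0.0, -0.213]
ft_force: [-0.4, -0.4, 1.0]
opening: 0.999
grip_force: 0.0
```

```bash
python3 - <<'E'
from h import *; from cell import env
s=env.state(); print(s["qvel"].round(2),s["t"]); go(s,[-133,0,62])
E
```

```text
[-0.05 -0.    0.   -0.01 -0.   -0.02] 1.4833
tx ty tz [  1.4  -9.9 167.2] roll 0.0005 now stand [-134.3   -9.8  229.2] F [-0.4 -0.4  1. ]
```

Request:
step_arm:
  moves:
    - {"tx": 0, "ty": -8, "tz": 0, "roll": 0}
    - {"tx": 0, "ty": -8, "tz": 35, "roll": 0}
    - {"tx": 0, "ty": -8, "tz": 70, "roll": 0}
    - {"tx": 0, "ty": -8, "tz": 105, "roll": 0}
    - {"tx": 0, "ty": -8, "tz": 135, "roll": 0}
    - {"tx": 0, "ty": -8, "tz": 155, "roll": 0}
    - {"tx": 0, "ty": -8, "tz": 167, "roll": 0}
    - {"tx": 0, "ty": -8, "tz": 167, "roll": 0}
    - {"tx": 0, "ty": -8, "tz": 167, "roll": 0}

```text
t: 2.23
eef_pos: [430.0, -72.1, 62.2]
tcp_rot: [-3.142, 0.001, -0.218]
ft_force: [-0.0, 1.2, -0.4]
opening: 0.998
grip_force: 0.0
```

```bash
python3 - <<'E'
from h import *; from cell import env
s=env.state(); print(s["qvel"].round(2),s["t"]); go(s,[-23,0,62])
E
```

```text
[ 0.01 -0.03 -0.01 -0.    0.01  0.  ] 2.2333
tx ty tz [111.3  -4.1   0. ] roll -0.0042 now stand [-134.3   -3.6   62.2] F [-0.   1.2 -0.4]
```

Request:
step_arm:
  moves:
    - {"tx": 10, "ty": -3, "tz": 0, "roll": 0}
    - {"tx": 18, "ty": -4, "tz": 0, "roll": 0}
    - {"tx": 22, "ty": -4, "tz": 0, "roll": 0}
    - {"tx": 25, "ty": -4, "tz": 0, "roll": 0}
    - {"tx": 28, "ty": -4, "tz": 0, "roll": 0}
    - {"tx": 31, "ty": -4, "tz": 0, "roll": 0}
    - {"tx": 34, "ty": -4, "tz": 0, "roll": 0}
    - {"tx": 37, "ty": -4, "tz": 0, "roll": 0}
    - {"tx": 41, "ty": -4, "tz": 0, "roll": 0}
    - {"tx": 45, "ty": -4, "tz": 0, "roll": 0}
    - {"tx": 49, "ty": -4, "tz": 0, "roll": 0}
    - {"tx": 53, "ty": -4, "tz": 0, "roll": 0}

```text
t: 3.23
eef_pos: [483.0, -79.0, 62.4]
tcp_rot: [3.142, 0.001, -0.216]
ft_force: [-3.9, 1.1, 3.4]
opening: 0.993
grip_force: 2.0
```

Request:
step_arm:
  moves:
    - {"tx": 4, "ty": 0, "tz": 0, "roll": 0}
    - {"tx": 8, "ty": 0, "tz": 0, "roll": 0}
    - {"tx": 12, "ty": 0, "tz": 0, "roll": 0}
    - {"tx": 16, "ty": 0, "tz": 0, "roll": 0}
    - {"tx": 20, "ty": 0, "tz": 0, "roll": 0}
    - {"tx": 24, "ty": 0, "tz": 0, "roll": 0}
    - {"tx": 28, "ty": 0, "tz": 0, "roll": 0}
    - {"tx": 32, "ty": 0, "tz": 0, "roll": 0}
    - {"tx": 36, "ty": 0, "tz": 0, "roll": 0}
    - {"tx": 40, "ty": 0, "tz": 0, "roll": 0}
    - {"tx": 43, "ty": 0, "tz": 0, "roll": 0}
    - {"tx": 46, "ty": 0, "tz": 0, "roll": 0}

```text
t: 4.23
eef_pos: [528.1, -88.9, 62.4]
tcp_rot: [3.142, 0.0, -0.216]
ft_force: [-4.1, 1.6, 3.5]
opening: 0.997
grip_force: 2.0
```

Request:
step_arm:
  moves:
    - {"tx": 3, "ty": 0, "tz": 0, "roll": 0}
    - {"tx": 6, "ty": 0, "tz": 0, "roll": 0}
    - {"tx": 9, "ty": 0, "tz": 0, "roll": 0}
    - {"tx": 9, "ty": 0, "tz": 0, "roll": 0}

```text
t: 4.57
eef_pos: [537.5, -91.0, 62.4]
tcp_rot: [3.141, -0.001, -0.216]
ft_force: [0.2, 0.6, 0.7]
opening: 1.001
grip_force: 0.0
```

```bash
python3 - <<'E'
from h import *; from cell import env,optics
s=env.state(); print(s["qvel"].round(2),s["t"]); go(s,[-16,0,62])
for n in("scene","top"):
    d=optics.read_camera(n);np.savez(n+"2.npz",**d)
    p=proj(d,s2w(np.array([0,0,75.])));print(n,p)
    c=d["pixels"][int(p[1])-50:int(p[1])+50,int(p[0])-67:int(p[0])+67];cv2.imwrite(f"pics/{n}2.png",cv2.resize(c,None,fx=4,fy=4,interpolation=cv2.INTER_CUBIC))
a=cv2.imread("pics/scene2.png");b=cv2.imread("pics/top2.png");cv2.imwrite("pics/r2.png",cv2.resize(np.hstack([a,b]),(800,300)))
E
```

```text
[-0.   -0.    0.01  0.   -0.02  0.  ] 4.5667
tx ty tz [9.2 0.6 0.4] roll -0.0028 now stand [-25.2   0.6  62.4] F [0.2 0.6 0.7]
scene [308.52603766 226.03960771]
top [277.77165581 211.48965359]
```

View pics/r2.png

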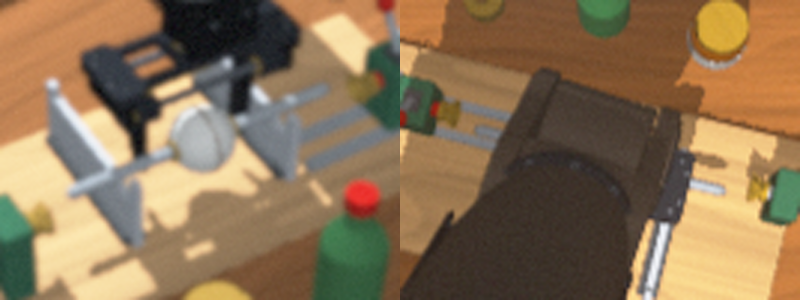

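The combined crops show the axle at the far end of the rails, in line with both brass cones (about (75,190) to (325,90) in the left half). The push force has fallen to zero, which fits a drop into the rests. I'll lift off and check with the wrist camera beside the tailstock.

Request:
step_arm:
  moves:
    - {"tx": -12, "ty": 0, "tz": 0, "roll": 0}
    - {"tx": -24, "ty": 0, "tz": 0, "roll": 0}
    - {"tx": -30, "ty": 0, "tz": -35, "roll": 0}
    - {"tx": -35, "ty": 0, "tz": -70, "roll": 0}
    - {"tx": -45, "ty": 0, "tz": -105, "roll": 0}
    - {"tx": -60, "ty": -35, "tz": -120, "roll": 0}
    - {"tx": -75, "ty": -70, "tz": -125, "roll": 0}
    - {"tx": -85, "ty": -105, "tz": -125, "roll": 0}
    - {"tx": -85, "ty": -130, "tz": -125, "roll": 0}
    - {"tx": -85, "ty": -130, "tz": -125, "roll": 0}
    - {"tx": -85, "ty": -130, "tz": -125, "roll": 0}
    - {"tx": -85, "ty": -130, "tz": -125, "roll": 0}
  grip: 0

```text
t: 5.67
eef_pos: [481.5, 54.2, 187.3]
tcp_rot: [3.141, -0.0, -0.216]
ft_force: [1.0, -2.1, -0.4]
opening: 0.214
grip_force: 0.0
```

```bash
python3 - <<'E'
from h import *; from cell import env,optics
s=env.state(); print(s["qvel"].round(2),s["t"]); go(s,[-110,130,187])
d=optics.read_camera("wrist");np.savez("w3.npz",**d);cv2.imwrite("pics/w3.png",d["pixels"])
for p in ((0,80,72),(0,133,72),(0,230,77),(-26,205,141)): print(p,proj(d,s2w(np.array(p,float))).round(0))
d=optics.read_camera("scene");np.savez("s3.npz",**d)
E
```

```text
[-0.02  0.    0.   -0.    0.    0.  ] 5.6667
tx ty tz [0.7 0.7 0.3] roll -0.0023 now stand [-110.7  130.7  187.3] F [ 1.  -2.1 -0.4]
(0, 80, 72) [346.  62.]
(0, 133, 72) [277.  62.]
(0, 230, 77) [147.  61.]
(-26, 205, 141) [154.  92.]
```

View pics/w3.png

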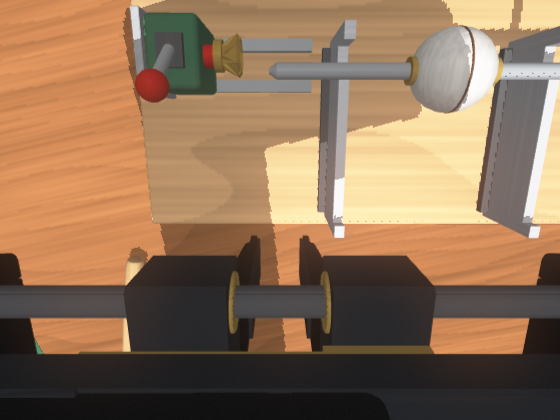

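The wrist view shows the quill mouth centred near (240,57), the axle tip at (272,71), the knob at (152,85) and the push plate's left edge at (135,20). The axle looks about 10 mm short of the centre line, so I'll check its height.

```bash
python3 - <<'E'
from h import *
w=np.load("w3.npz");s=np.load("s3.npz")
for z in(72,77,82): print(z,"cone",w2s(onplane(w,(240,57),z)).round(1),"tip",w2s(onplane(w,(272,71),z)).round(1),"axle",w2s(onplane(w,(380,71),z)).round(1))
print("backstop",w2s(onplane(w,(349,28),92)),"frontstop",w2s(onplane(w,(339,232),86)))
c=w["pixels"][10:110,200:400];s_=s["pixels"];p=proj(s,s2w(np.array([0,100,75.]))).round().astype(int);print(p)
c2=s_[p[1]-50:p[1]+50,p[0]-100:p[0]+35];print("off",p[0]-100,p[1]-50)
cv2.imwrite("pics/z3.png",np.vstack([cv2.resize(c,(600,300),interpolation=cv2.INTER_CUBIC),cv2.resize(c2,(405,300),interpolation=cv2.INTER_CUBIC)[:, :] if 0 else cv2.copyMakeBorder(cv2.resize(c2,(405,300),interpolation=cv2.INTER_CUBIC),0,0,0,195,cv2.BORDER_CONSTANT)]))
E
```

```text
72 cone [  3.6 160.9  72. ] tip [ -6.4 136.7  72. ] axle [-6.6 54.  72. ]
77 cone [  2.8 160.4  77. ] tip [ -7.  136.6  77. ] axle [-7.1 55.4 77. ]
82 cone [  2.1 159.9  82. ] tip [ -7.6 136.5  82. ] axle [-7.7 56.7 82. ]
backstop [19.04343565 82.86362556 92.        ] frontstop [-131.6377782    82.48506505   86.        ]
[340 213]
off 240 163
```

View pics/z3.png

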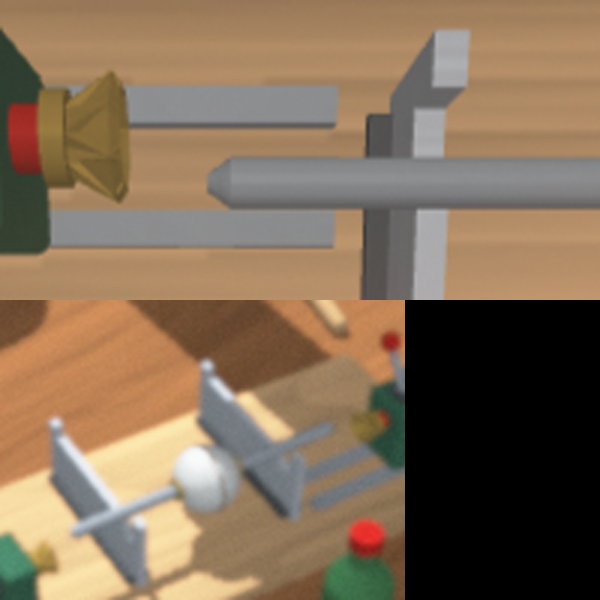

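The upper crop shows the axle centred at crop y≈182, right at the pocket's front edge (the pocket spans about 108 to 178). It has not dropped yet, so I'll go back and push it about 10 mm further.

```bash
sed -i 's/\[562.,-97.\]/[565.3,-95.6]/' h.py; python3 - <<'E'
from h import *; from cell import env
s=env.state(); go(s,[-45,0,62])
E
```

```text
tx ty tz [ 69.  127.7 125.3] roll -0.0038 now stand [-113.5  128.   187.2] F [-0.4  0.3  0.2]
```

Request:
step_arm:
  moves:
    - {"tx": 20, "ty": 35, "tz": 0, "roll": 0}
    - {"tx": 40, "ty": 70, "tz": 0, "roll": 0}
    - {"tx": 60, "ty": 105, "tz": 0, "roll": 0}
    - {"tx": 69, "ty": 128, "tz": 0, "roll": 0}
    - {"tx": 69, "ty": 128, "tz": 10, "roll": 0}
    - {"tx": 69, "ty": 128, "tz": 45, "roll": 0}
    - {"tx": 69, "ty": 128, "tz": 80, "roll": 0}
    - {"tx": 69, "ty": 128, "tz": 110, "roll": 0}
    - {"tx": 69, "ty": 128, "tz": 125, "roll": 0}
    - {"tx": 69, "ty": 128, "tz": 125, "roll": 0}
    - {"tx": 72, "ty": 128, "tz": 125, "roll": 0}
    - {"tx": 76, "ty": 128, "tz": 125, "roll": 0}
  grip: 95

```text
t: 6.77
eef_pos: [528.8, -87.3, 63.4]
tcp_rot: [3.141, -0.001, -0.217]
ft_force: [-0.1, 0.2, -0.2]
opening: 0.915
grip_force: 0.0
```

Request:
step_arm:
  moves:
    - {"tx": 4, "ty": 0, "tz": 0, "roll": 0}
    - {"tx": 8, "ty": 0, "tz": 0, "roll": 0}
    - {"tx": 11, "ty": 0, "tz": 0, "roll": 0}
    - {"tx": 14, "ty": 0, "tz": 0, "roll": 0}
    - {"tx": 16, "ty": 0, "tz": 0, "roll": 0}
    - {"tx": 18, "ty": 0, "tz": 0, "roll": 0}
    - {"tx": 20, "ty": 0, "tz": 0, "roll": 0}
    - {"tx": 21, "ty": 0, "tz": 0, "roll": 0}

```text
t: 7.43
eef_pos: [549.1, -91.5, 62.4]
tcp_rot: [3.141, -0.0, -0.216]
ft_force: [-0.1, -0.2, -0.4]
opening: 1.0
grip_force: 0.0
```

```bash
python3 - <<'E'
from h import *; from cell import env
s=env.state(); print(s["t"]); go(s,[-16,0,62])
E
```

```text
7.4333
tx ty tz [0.7 0.6 0.4] roll -0.0027 now stand [-16.7   0.6  62.4] F [-0.1 -0.2 -0.4]
```

Request:
step_arm:
  moves:
    - {"tx": -12, "ty": 0, "tz": 0, "roll": 0}
    - {"tx": -24, "ty": 0, "tz": 0, "roll": 0}
    - {"tx": -30, "ty": 0, "tz": -35, "roll": 0}
    - {"tx": -35, "ty": 0, "tz": -70, "roll": 0}
    - {"tx": -45, "ty": 0, "tz": -105, "roll": 0}
    - {"tx": -60, "ty": -35, "tz": -120, "roll": 0}
    - {"tx": -75, "ty": -70, "tz": -125, "roll": 0}
    - {"tx": -90, "ty": -105, "tz": -125, "roll": 0}
    - {"tx": -97, "ty": -130, "tz": -125, "roll": 0.003}
    - {"tx": -97, "ty": -130, "tz": -125, "roll": 0.003}
    - {"tx": -97, "ty": -130, "tz": -125, "roll": 0.003}
    - {"tx": -97, "ty": -130, "tz": -125, "roll": 0.003}
  grip: 0

```text
t: 8.43
eef_pos: [482.0, 56.1, 187.4]
tcp_rot: [3.141, -0.0, -0.219]
ft_force: [-0.5, -0.1, 0.2]
opening: 0.213
grip_force: 0.0
```

```bash
python3 - <<'E'
from h import *; from cell import env,optics
s=env.state(); print(s["t"]); go(s,[0,262,230])
d=optics.read_camera("wrist");np.savez("w4.npz",**d)
c=d["pixels"][0:115,110:400];cv2.imwrite("pics/w4.png",cv2.resize(c,(783,310),interpolation=cv2.INTER_CUBIC))
E
```

```text
8.4333
tx ty tz [ 112.9 -131.9  -42.7] roll -0.0051 now stand [-113.5  130.6  187.4] F [-0.5 -0.1  0.2]
```

View pics/w4.png

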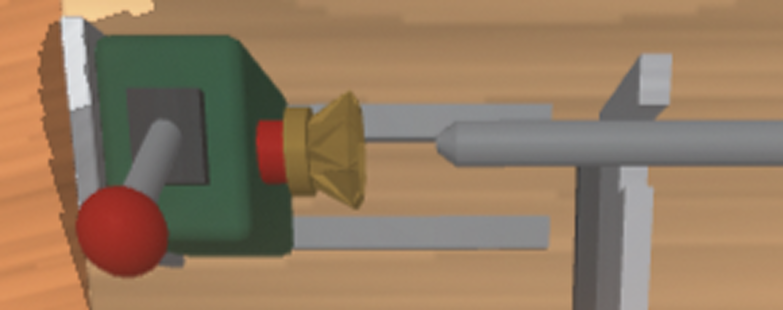

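The axle now sits in the pocket: it is centred at crop y≈143, the cone at 151, and the rail step shows at about (630,185). The quill mouth edge is at about (365,150) and the red shank spans 257 to 286, which is my q=0 reference. Next I'll go behind the push plate.

Request:
step_arm:
  moves:
    - {"tx": 0, "ty": -35, "tz": 0, "roll": 0}
    - {"tx": 0, "ty": -70, "tz": 0, "roll": 0}
    - {"tx": 10, "ty": -105, "tz": 0, "roll": 0}
    - {"tx": 40, "ty": -130, "tz": 0, "roll": 0}
    - {"tx": 75, "ty": -135, "tz": 0, "roll": -0.005}
    - {"tx": 105, "ty": -135, "tz": 0, "roll": -0.005}
    - {"tx": 113, "ty": -135, "tz": 10, "roll": -0.005}
    - {"tx": 113, "ty": -135, "tz": 45, "roll": -0.005}
    - {"tx": 113, "ty": -135, "tz": 80, "roll": -0.005}
    - {"tx": 113, "ty": -135, "tz": 105, "roll": -0.005}
    - {"tx": 113, "ty": -135, "tz": 105, "roll": -0.005}
    - {"tx": 113, "ty": -135, "tz": 105, "roll": -0.005}

```text
t: 9.48
eef_pos: [621.1, 162.4, 81.5]
tcp_rot: [3.14, 0.003, -0.216]
ft_force: [-0.3, -0.4, 1.1]
opening: 0.003
grip_force: 0.0
```

```bash
python3 - <<'E'
from h import *; from cell import env
s=env.state(); print(s["t"],s["tcp_rot"],s["opening"]); go(s,[0,242,82])
w=np.load("w4.npz")["pixels"];hsv=cv2.cvtColor(w,cv2.COLOR_BGR2HSV)[0:115,110:400]
br=(hsv[...,0]>15)&(hsv[...,0]<32)&(hsv[...,1]>110)&(hsv[...,2]<200)
rd=((hsv[...,0]<6)|(hsv[...,0]>174))&(hsv[...,1]>150)
for y in (48,52,56,60,64): print(y,np.where(rd[y])[0]+110, (np.where(br[y,90:150])[0]+200)[[0,-1]], hsv[y,[100,110,120,130,136,140]].tolist())
E
```

```text
9.4833 [ 3.14048314e+00  2.55041060e-03 -2.15651912e-01] 0.0029705945740154905
tx ty tz [ 0.1 22.  -0.5] roll -0.0022 now stand [-1.00e-01  2.64e+02  8.15e+01] F [-0.3 -0.4  1.1]
48 [205 206 207 208 209 210 211 212 213] [215 243] [[2, 198, 156], [20, 148, 145], [20, 145, 128], [20, 143, 121], [100, 5, 144], [120, 4, 143]]
52 [205 206 207 208 209 210 211 212 213 214] [215 244] [[2, 194, 163], [20, 147, 151], [19, 146, 129], [19, 141, 123], [12, 50, 112], [13, 52, 112]]
56 [205 206 207 208 209 210 211 212 213 214] [215 245] [[2, 194, 158], [20, 145, 142], [20, 147, 134], [20, 142, 120], [15, 108, 166], [15, 108, 166]]
60 [206 207 208 209 210 211 212 213 214] [216 245] [[2, 193, 144], [20, 146, 133], [20, 142, 120], [20, 142, 122], [15, 107, 167], [16, 108, 167]]
64 [207 208 209 210 211 212 213 214] [216 245] [[2, 189, 124], [20, 143, 125], [19, 142, 113], [19, 137, 108], [16, 107, 174], [15, 108, 173]]
```

Request:
step_arm:
  moves:
    - {"tx": 0, "ty": 10, "tz": 0, "roll": 0}
    - {"tx": 0, "ty": 18, "tz": 0, "roll": 0}
    - {"tx": 0, "ty": 22, "tz": 0, "roll": 0}
    - {"tx": 0, "ty": 26, "tz": 0, "roll": 0}
    - {"tx": 0, "ty": 30, "tz": 0, "roll": 0}
    - {"tx": 0, "ty": 34, "tz": 0, "roll": 0}
    - {"tx": 0, "ty": 38, "tz": 0, "roll": 0}

```text
t: 10.07
eef_pos: [614.1, 127.4, 83.5]
tcp_rot: [-3.139, -0.002, -0.215]
ft_force: [0.4, 10.1, 3.5]
opening: 0.004
grip_force: 5.0
```

Request:
step_arm:
  moves:
    - {"tx": 0, "ty": 4, "tz": 0, "roll": 0}
    - {"tx": 0, "ty": 8, "tz": 0, "roll": 0}
    - {"tx": 0, "ty": 12, "tz": 0, "roll": 0}
    - {"tx": 0, "ty": 16, "tz": 0, "roll": 0}
    - {"tx": 0, "ty": 20, "tz": 0, "roll": 0}
    - {"tx": 0, "ty": 24, "tz": 0, "roll": 0}
    - {"tx": 0, "ty": 27, "tz": 0, "roll": 0}

```text
t: 10.65
eef_pos: [608.4, 101.2, 83.5]
tcp_rot: [-3.139, -0.002, -0.214]
ft_force: [1.0, 11.0, 4.0]
opening: 0.005
grip_force: 5.6
```

```bash
python3 - <<'E'
from h import *; from cell import env
s=env.state(); print(s["t"]); go(s,[0,170+12,82])
F=Rs(A0).T@s["ft_force"][:2];print("stand F",F)
E
```

```text
10.65
tx ty tz [-0.4 19.4  1.4] roll -0.001 now stand [  0.4 201.4  83.5] F [ 1. 11.  4.]
stand F [-1.38819114 10.96961856]
```

Request:
step_arm:
  moves:
    - {"tx": 0, "ty": 3, "tz": 0, "roll": 0}
    - {"tx": 0, "ty": 6, "tz": 0, "roll": 0}

```text
t: 10.82
eef_pos: [607.1, 95.4, 83.4]
tcp_rot: [-3.139, -0.002, -0.214]
ft_force: [0.8, 10.2, 4.0]
opening: 0.008
grip_force: 5.6
```

Request:
step_arm:
  moves:
    - {"tx": 0, "ty": 2, "tz": 0, "roll": 0}
    - {"tx": 0, "ty": 4, "tz": 0, "roll": 0}

```text
t: 10.98
eef_pos: [606.2, 91.5, 83.5]
tcp_rot: [-3.139, -0.002, -0.214]
ft_force: [0.1, 10.5, 4.4]
opening: 0.006
grip_force: 5.5
```

Request:
step_arm:
  moves:
    - {"tx": 0, "ty": 2, "tz": 0, "roll": 0}
    - {"tx": 0, "ty": 4, "tz": 0, "roll": 0}

```text
t: 11.15
eef_pos: [605.4, 87.7, 83.5]
tcp_rot: [-3.139, -0.002, -0.214]
ft_force: [1.8, 9.7, 3.6]
opening: 0.005
grip_force: 5.5
```

Request:
step_arm:
  moves:
    - {"tx": 0, "ty": 2, "tz": 0, "roll": 0}
    - {"tx": 0, "ty": 4, "tz": 0, "roll": 0}

```text
t: 11.32
eef_pos: [604.5, 83.7, 83.4]
tcp_rot: [-3.139, -0.002, -0.214]
ft_force: [0.7, 11.5, 4.3]
opening: 0.005
grip_force: 5.5
```

```bash
python3 - <<'E'
from h import *; from cell import env,optics
s=env.state(); print(s["t"]); go(s,[0,170+12,82])
F=Rs(A0).T@s["ft_force"][:2];print("stand F",F)
for n in("scene","wrist"):
    d=optics.read_camera(n);np.savez(n+"5.npz",**d)
E
```

```text
11.3167
tx ty tz [-0.3  1.6  1.4] roll -0.0008 now stand [  0.3 183.6  83.4] F [ 0.7 11.5  4.3]
stand F [-1.71064078 11.35540923]
```

```bash
cat > g.py <<'E'
from h import *; from cell import env,optics
def globe(d):
    y0=[0,0]
    q=[proj(d,s2w(np.array([0,y,77.]))) for y in(20,-60)]
    x0,x1=int(min(q[0][0],q[1][0]))-20,int(max(q[0][0],q[1][0]))+20; r0,r1=int(min(q[0][1],q[1][1]))-16,int(max(q[0][1],q[1][1]))+16
    im=d["pixels"][r0:r1,x0:x1]; hsv=cv2.cvtColor(im,cv2.COLOR_BGR2HSV)
    m=((hsv[...,1]<45)&(hsv[...,2]>110)).astype(np.uint8); m=cv2.morphologyEx(m,cv2.MORPH_OPEN,cv2.getStructuringElement(cv2.MORPH_ELLIPSE,(9,9)))
    n,l,st,c=cv2.connectedComponentsWithStats(m); 
    if n<2: return None
    i=1+np.argmax(st[1:,4]); p=c[i]+[x0,r0]; 
    (cx,cy),rad=cv2.minEnclosingCircle(cv2.findContours((l==i).astype(np.uint8),0,1)[0][0])
    return p.round(2),st[i,4],np.round([cx+x0,cy+r0,rad],1),w2s(onplane(d,(cx+x0,cy+r0),77)).round(1)
if __name__=="__main__":
    d=optics.read_camera("scene"); print(globe(d)); s=env.state(); print(s["t"]); go(s,[0,162,82])
E
python3 - <<'E'
from g import *
for f in("s3","scene5"): print(f,globe(np.load(f+".npz")))
E
```

```text
s3 (array([316.38, 218.85]), np.int32(669), array([317.5, 219. ,  19.6]), array([-11.6,  31.3,  77. ]))
scene5 (array([302.66, 230.39]), np.int32(385), array([302.1, 230.7,  11.5]), array([  4.9, -26.4,  77. ]))
```

Request:
step_arm:
  moves:
    - {"tx": 0, "ty": 2, "tz": 0, "roll": 0}
    - {"tx": 0, "ty": 4, "tz": 0, "roll": 0}

```text
t: 11.58
eef_pos: [603.7, 79.9, 83.5]
tcp_rot: [-3.139, -0.002, -0.214]
ft_force: [1.6, 12.2, 4.3]
opening: 0.003
grip_force: 6.1
```

```bash
python3 g.py
```

```text
(array([301.59, 230.73]), np.int32(379), array([301. , 230.9,  11.3]), array([  4. , -29.2,  77. ]))
11.6333
tx ty tz [-0.3 17.4  1.4] roll -0.0009 now stand [  0.3 179.4  83.4] F [ 0.8 10.   3.9]
```

Request:
step_arm:
  moves:
    - {"tx": 0, "ty": 2, "tz": 0, "roll": 0}
    - {"tx": 0, "ty": 3, "tz": 0, "roll": 0}

```text
t: 11.8
eef_pos: [603.0, 77.0, 83.4]
tcp_rot: [-3.139, -0.002, -0.214]
ft_force: [0.1, 12.3, 4.1]
opening: 0.003
grip_force: 6.3
```

```bash
python3 g.py
```

```text
(array([301.51, 230.69]), np.int32(380), array([301. , 230.8,  11.3]), array([  3.9, -29.2,  77. ]))
11.85
tx ty tz [-0.3 14.6  1.4] roll -0.0009 now stand [  0.3 176.6  83.4] F [ 1.6 11.1  3.8]
```

Request:
step_arm:
  moves:
    - {"tx": 0, "ty": 2, "tz": 0, "roll": 0}
    - {"tx": 0, "ty": 3, "tz": 0, "roll": 0}

```text
t: 12.02
eef_pos: [602.4, 74.2, 83.4]
tcp_rot: [-3.139, -0.002, -0.214]
ft_force: [0.9, 12.0, 4.1]
opening: 0.006
grip_force: 6.3
```

```bash
python3 g.py
```

```text
(array([300.95, 230.47]), np.int32(378), array([300.5, 230.8,  11.3]), array([  3.2, -30.4,  77. ]))
12.0667
tx ty tz [-0.3 11.6  1.4] roll -0.0008 now stand [  0.3 173.6  83.4] F [ 0.4 11.5  5.1]
```

Request:
step_arm:
  moves:
    - {"tx": 0, "ty": -8, "tz": 0, "roll": 0}
    - {"tx": 0, "ty": -16, "tz": 0, "roll": 0}
    - {"tx": 0, "ty": -16, "tz": -35, "roll": 0}
    - {"tx": 0, "ty": -16, "tz": -70, "roll": 0}
    - {"tx": -15, "ty": -16, "tz": -104, "roll": 0}
    - {"tx": -50, "ty": -10, "tz": -104, "roll": 0}
    - {"tx": -85, "ty": 10, "tz": -104, "roll": 0}
    - {"tx": -114, "ty": 40, "tz": -104, "roll": 0}
    - {"tx": -114, "ty": 75, "tz": -104, "roll": 0}
    - {"tx": -114, "ty": 111, "tz": -104, "roll": 0}
    - {"tx": -114, "ty": 111, "tz": -104, "roll": 0}
    - {"tx": -114, "ty": 111, "tz": -104, "roll": 0}

```text
t: 13.07
eef_pos: [466.7, -12.6, 186.7]
tcp_rot: [3.141, -0.001, -0.217]
ft_force: [0.0, 0.4, -0.1]
opening: 0.003
grip_force: 0.0
```

```bash
cat > q.py <<'E'
from h import *; from cell import env,optics
def rep(d):
    hsv=cv2.cvtColor(d["pixels"],cv2.COLOR_BGR2HSV)
    br=(hsv[...,0]>15)&(hsv[...,0]<32)&(hsv[...,1]>125)&(hsv[...,2]<200)
    rd=((hsv[...,0]<6)|(hsv[...,0]>174))&(hsv[...,1]>150)
    gr=(hsv[...,0]>60)&(hsv[...,0]<90)&(hsv[...,1]>70)
    for y in range(46,68,4):
        f=lambda m,a,b:(lambda i:(i[0]+a,i[-1]+a,len(i)) if len(i) else None)(np.where(m[y,a:b])[0])
        print(y,"green",f(gr,110,225),"red",f(rd,180,235),"brass",f(br,180,260))
if __name__=="__main__":
    d=optics.read_camera("wrist");np.savez("w6.npz",**d)
    cv2.imwrite("pics/w6.png",cv2.resize(d["pixels"][0:115,110:400],(783,310),interpolation=cv2.INTER_CUBIC))
    s=env.state(); print(s["t"]); go(s,[-113.5,62.6,187.4])
    rep(np.load("w4.npz")); rep(d)
E
python3 q.py
```

```text
13.1167
tx ty tz [ 0.4 -1.4 -0.8] roll -0.0022 now stand [-113.9   61.2  186.6] F [-0.7  0.7  0.5]
46 green (np.int64(151), np.int64(200), 20) red (np.int64(206), np.int64(214), 9) brass (np.int64(215), np.int64(243), 29)
50 green (np.int64(151), np.int64(200), 20) red (np.int64(205), np.int64(213), 9) brass (np.int64(215), np.int64(243), 29)
54 green (np.int64(151), np.int64(201), 22) red (np.int64(205), np.int64(214), 10) brass (np.int64(215), np.int64(244), 30)
58 green (np.int64(151), np.int64(201), 21) red (np.int64(205), np.int64(214), 10) brass (np.int64(216), np.int64(244), 29)
62 green (np.int64(154), np.int64(201), 17) red (np.int64(206), np.int64(214), 9) brass (np.int64(216), np.int64(244), 29)
66 green (np.int64(188), np.int64(201), 14) red (np.int64(207), np.int64(215), 9) brass (np.int64(217), np.int64(245), 29)
46 green (np.int64(136), np.int64(189), 24) red (np.int64(194), np.int64(198), 5) brass (np.int64(200), np.int64(226), 27)
50 green (np.int64(136), np.int64(189), 24) red (np.int64(194), np.int64(198), 5) brass (np.int64(200), np.int64(225), 26)
54 green (np.int64(137), np.int64(189), 24) red (np.int64(194), np.int64(198), 5) brass (np.int64(200), np.int64(225), 26)
58 green (np.int64(137), np.int64(190), 24) red (np.int64(194), np.int64(199), 6) brass (np.int64(200), np.int64(226), 27)
62 green (np.int64(138), np.int64(189), 20) red (np.int64(195), np.int64(199), 5) brass (np.int64(201), np.int64(226), 26)
66 green (np.int64(138), np.int64(189), 18) red (np.int64(196), np.int64(200), 5) brass (np.int64(202), np.int64(231), 30)
```

q is about 3 mm. I'll go back and push 3 mm further.

Request:
step_arm:
  moves:
    - {"tx": 0, "ty": -36, "tz": 0, "roll": 0}
    - {"tx": 0, "ty": -72, "tz": 0, "roll": 0}
    - {"tx": 0, "ty": -105, "tz": 0, "roll": 0}
    - {"tx": 25, "ty": -127, "tz": 0, "roll": 0}
    - {"tx": 60, "ty": -130, "tz": 0, "roll": 0}
    - {"tx": 95, "ty": -130, "tz": 0, "roll": 0}
    - {"tx": 114, "ty": -130, "tz": 5, "roll": 0}
    - {"tx": 114, "ty": -130, "tz": 40, "roll": 0}
    - {"tx": 114, "ty": -130, "tz": 75, "roll": 0}
    - {"tx": 114, "ty": -130, "tz": 104, "roll": 0}
    - {"tx": 114, "ty": -130, "tz": 104, "roll": 0}
    - {"tx": 114, "ty": -125, "tz": 104, "roll": 0}

```text
t: 14.12
eef_pos: [604.4, 88.1, 81.5]
tcp_rot: [3.141, 0.003, -0.212]
ft_force: [0.0, 0.9, 0.8]
opening: 0.007
grip_force: 0.0
```

```bash
python3 - <<'E'
from h import *; from cell import env
s=env.state();print(s["t"]);go(s,[0.3,173.6,83.4])
E
```

```text
14.1167
tx ty tz [ 1.  14.2 -1.9] roll 0.0013 now stand [ -0.7 187.8  81.5] F [0.  0.9 0.8]
```

Request:
step_arm:
  moves:
    - {"tx": 1, "ty": 5, "tz": 0, "roll": 0}
    - {"tx": 1, "ty": 9, "tz": 0, "roll": 0}
    - {"tx": 1, "ty": 12, "tz": 0, "roll": 0}
    - {"tx": 1, "ty": 14, "tz": 0, "roll": 0}
    - {"tx": 1, "ty": 16, "tz": 0, "roll": 0}
    - {"tx": 1, "ty": 17, "tz": 0, "roll": 0}
    - {"tx": 1, "ty": 17, "tz": 0, "roll": 0}

```text
t: 14.7
eef_pos: [603.2, 70.6, 84.2]
tcp_rot: [-3.139, -0.003, -0.215]
ft_force: [2.5, 9.0, 3.4]
opening: 0.002
grip_force: 5.0
```

```bash
python3 g.py
```

```text
(array([300.49, 230.07]), np.int32(376), array([300.2, 230.1,  11.2]), array([  0.6, -29.7,  77. ]))
14.75
tx ty tz [-1.8  8.4  2.2] roll -0.0014 now stand [  1.8 170.4  84.2] F [1.7 8.7 4. ]
```

Request:
step_arm:
  moves:
    - {"tx": 0, "ty": -8, "tz": 0, "roll": 0}
    - {"tx": 0, "ty": -16, "tz": 0, "roll": 0}
    - {"tx": 0, "ty": -16, "tz": -35, "roll": 0}
    - {"tx": 0, "ty": -16, "tz": -70, "roll": 0}
    - {"tx": -15, "ty": -16, "tz": -104, "roll": 0}
    - {"tx": -50, "ty": -10, "tz": -104, "roll": 0}
    - {"tx": -85, "ty": 10, "tz": -104, "roll": 0}
    - {"tx": -115, "ty": 40, "tz": -104, "roll": 0}
    - {"tx": -115, "ty": 75, "tz": -104, "roll": 0}
    - {"tx": -115, "ty": 103, "tz": -104, "roll": 0}
    - {"tx": -115, "ty": 103, "tz": -104, "roll": 0}
    - {"tx": -115, "ty": 103, "tz": -104, "roll": 0}

```text
t: 15.75
eef_pos: [467.9, -7.4, 186.9]
tcp_rot: [3.141, -0.001, -0.217]
ft_force: [-1.1, -0.0, -0.3]
opening: 0.006
grip_force: 0.0
```

```bash
python3 q.py | tail -7;  python3 - <<'E'
from h import *
for f in("w4","w6"):
    w=np.load(f+".npz");v=cv2.cvtColor(w["pixels"],cv2.COLOR_BGR2HSV)
    for c in(290,300): print(f,c,np.where(v[40:85,c,1]<40)[0]+40)
    print(np.where((v[20:90,238 if f=="w4" else 238,1]>125))[0]+20)
E
```

```text
66 green (np.int64(188), np.int64(201), 14) red (np.int64(207), np.int64(215), 9) brass (np.int64(217), np.int64(245), 29)
46 green (np.int64(149), np.int64(201), 24) red (np.int64(206), np.int64(210), 5) brass (np.int64(212), np.int64(238), 27)
50 green (np.int64(149), np.int64(201), 23) red (np.int64(206), np.int64(210), 5) brass (np.int64(212), np.int64(237), 26)
54 green (np.int64(149), np.int64(201), 24) red (np.int64(206), np.int64(210), 5) brass (np.int64(212), np.int64(237), 26)
58 green (np.int64(150), np.int64(201), 23) red (np.int64(206), np.int64(211), 6) brass (np.int64(212), np.int64(237), 26)
62 green (np.int64(150), np.int64(201), 22) red (np.int64(207), np.int64(211), 5) brass (np.int64(213), np.int64(238), 26)
66 green (np.int64(150), np.int64(202), 21) red (np.int64(208), np.int64(211), 4) brass (np.int64(213), np.int64(242), 30)
w4 290 [40 41 42 43 44 45 46 47 48 49 50 51 52 53 54 55 56 57 58 59 60 80 81 82
 83 84]
w4 300 [40 41 42 43 44 45 46 47 48 49 50 51 52 53 54 55 56 57 58 59 60 80 81 82
 83 84]
[34 35 36 37 38 39 40 41 42 43 44 45 46 47 48 49 50 51 52 53 54 55 56 57
 58 59 60 61 62 63 64 65 66 67 68 69 70 71 72 73 74 75]
w6 290 [48 49 50 51 52 53 54 55 56 57 58 59 60 61 62 63]
w6 300 [48 49 50 51 52 53 54 55 56 57 58 59 60 61 62 63]
[36 37 38 39 40 41 42 43 44 45 46 61 62 63 64 65 66 67 68 69 70 71 72 73
 74 75 76]
```

Request:
step_arm:
  moves:
    - {"tx": 0, "ty": -36, "tz": 0, "roll": 0}
    - {"tx": 0, "ty": -72, "tz": 0, "roll": 0}
    - {"tx": 0, "ty": -100, "tz": 0, "roll": 0}
    - {"tx": 25, "ty": -121, "tz": 0, "roll": 0}
    - {"tx": 60, "ty": -121, "tz": 0, "roll": 0}
    - {"tx": 95, "ty": -121, "tz": 0, "roll": 0}
    - {"tx": 113, "ty": -121, "tz": 5, "roll": 0}
    - {"tx": 113, "ty": -121, "tz": 40, "roll": 0}
    - {"tx": 113, "ty": -121, "tz": 75, "roll": 0}
    - {"tx": 113, "ty": -121, "tz": 104, "roll": 0}
    - {"tx": 113, "ty": -121, "tz": 104, "roll": 0}
    - {"tx": 113, "ty": -118, "tz": 104, "roll": 0}

```text
t: 16.8
eef_pos: [603.0, 86.1, 81.6]
tcp_rot: [3.141, 0.003, -0.213]
ft_force: [0.2, -0.6, 0.7]
opening: 0.005
grip_force: 0.0
```

```bash
python3 - <<'E'
from h import *; from cell import env
s=env.state();print(s["t"]);go(s,[0.3,167.4,83.4])
E
```

```text
16.8
tx ty tz [ 1.9 18.1 -1.8] roll 0.0008 now stand [ -1.6 185.5  81.6] F [ 0.2 -0.6  0.7]
```

Request:
step_arm:
  moves:
    - {"tx": 1, "ty": 6, "tz": 0, "roll": 0}
    - {"tx": 1, "ty": 11, "tz": 0, "roll": 0}
    - {"tx": 1, "ty": 13, "tz": 0, "roll": 0}
    - {"tx": 1, "ty": 15, "tz": 0, "roll": 0}
    - {"tx": 1, "ty": 17, "tz": 0, "roll": 0}
    - {"tx": 1, "ty": 18, "tz": 0, "roll": 0}
    - {"tx": 1, "ty": 18, "tz": 0, "roll": 0}

```text
t: 17.38
eef_pos: [601.5, 67.8, 84.2]
tcp_rot: [-3.139, -0.003, -0.215]
ft_force: [1.7, 10.7, 3.7]
opening: 0.007
grip_force: 5.0
```

```bash
python3 g.py
```

```text
(array([299.84, 229.96]), np.int32(382), array([299.4, 230.2,  11.3]), array([ -0.2, -31.5,  77. ]))
17.4333
tx ty tz [-0.8  5.5  2.2] roll -0.0014 now stand [  0.8 167.4  84.2] F [ 1.3 10.   3.7]
```

Request:
step_arm:
  moves:
    - {"tx": 0, "ty": -8, "tz": 0, "roll": 0}
    - {"tx": 0, "ty": -16, "tz": 0, "roll": 0}
    - {"tx": 0, "ty": -16, "tz": -35, "roll": 0}
    - {"tx": 0, "ty": -16, "tz": -70, "roll": 0}
    - {"tx": -15, "ty": -16, "tz": -104, "roll": 0}
    - {"tx": -50, "ty": -10, "tz": -104, "roll": 0}
    - {"tx": -85, "ty": 10, "tz": -104, "roll": 0}
    - {"tx": -115, "ty": 40, "tz": -104, "roll": 0}
    - {"tx": -115, "ty": 75, "tz": -104, "roll": 0}
    - {"tx": -115, "ty": 103, "tz": -104, "roll": 0}
    - {"tx": -115, "ty": 103, "tz": -104, "roll": 0}
    - {"tx": -115, "ty": 103, "tz": -104, "roll": 0}

```text
t: 18.43
eef_pos: [466.3, -10.1, 187.0]
tcp_rot: [3.141, -0.001, -0.217]
ft_force: [0.4, 0.7, -0.6]
opening: 0.003
grip_force: 0.0
```

```bash
python3 q.py | grep -v "^[46]6"
```

```text
18.4833
tx ty tz [ 1.3  0.8 -0.6] roll -0.002 now stand [-114.8   63.4  186.8] F [ 0.1  0.4 -0.2]
50 green (np.int64(151), np.int64(200), 20) red (np.int64(205), np.int64(213), 9) brass (np.int64(215), np.int64(243), 29)
54 green (np.int64(151), np.int64(201), 22) red (np.int64(205), np.int64(214), 10) brass (np.int64(215), np.int64(244), 30)
58 green (np.int64(151), np.int64(201), 21) red (np.int64(205), np.int64(214), 10) brass (np.int64(216), np.int64(244), 29)
62 green (np.int64(154), np.int64(201), 17) red (np.int64(206), np.int64(214), 9) brass (np.int64(216), np.int64(244), 29)
50 green (np.int64(149), np.int64(201), 24) red (np.int64(206), np.int64(210), 5) brass (np.int64(212), np.int64(237), 26)
54 green (np.int64(149), np.int64(202), 25) red (np.int64(206), np.int64(210), 5) brass (np.int64(212), np.int64(237), 26)
58 green (np.int64(150), np.int64(201), 23) red (np.int64(206), np.int64(211), 6) brass (np.int64(212), np.int64(237), 26)
62 green (np.int64(150), np.int64(201), 21) red (np.int64(207), np.int64(211), 5) brass (np.int64(213), np.int64(238), 26)
```

Request:
step_arm:
  moves:
    - {"tx": 0, "ty": -36, "tz": 0, "roll": 0}
    - {"tx": 0, "ty": -72, "tz": 0, "roll": 0}
    - {"tx": 0, "ty": -100, "tz": 0, "roll": 0}
    - {"tx": 25, "ty": -121, "tz": 0, "roll": 0}
    - {"tx": 60, "ty": -121, "tz": 0, "roll": 0}
    - {"tx": 95, "ty": -121, "tz": 0, "roll": 0}
    - {"tx": 115, "ty": -121, "tz": 5, "roll": 0}
    - {"tx": 115, "ty": -121, "tz": 40, "roll": 0}
    - {"tx": 115, "ty": -121, "tz": 75, "roll": 0}
    - {"tx": 115, "ty": -121, "tz": 104, "roll": 0}
    - {"tx": 115, "ty": -114, "tz": 104, "roll": 0}
    - {"tx": 115, "ty": -108, "tz": 104, "roll": 0}

```text
t: 19.48
eef_pos: [601.1, 72.5, 81.6]
tcp_rot: [3.141, 0.003, -0.212]
ft_force: [0.7, 0.1, 1.2]
opening: 0.004
grip_force: 0.0
```

Request:
step_arm:
  moves:
    - {"tx": 0, "ty": 2, "tz": 0, "roll": 0}
    - {"tx": 0, "ty": 4, "tz": 0, "roll": 0}
    - {"tx": 0, "ty": 6, "tz": 0, "roll": 0}
    - {"tx": 0, "ty": 7, "tz": 0, "roll": 0}

```text
t: 19.82
eef_pos: [601.3, 66.1, 84.5]
tcp_rot: [-3.139, -0.004, -0.215]
ft_force: [3.5, 12.5, -1.2]
opening: 0.005
grip_force: 6.1
```

```bash
python3 g.py
```

```text
(array([299.61, 229.92]), np.int32(379), array([299.2, 230.1,  11.2]), array([ -0.8, -31.8,  77. ]))
19.8667
tx ty tz [-1.   3.6  2.5] roll -0.0014 now stand [  1.  165.6  84.5] F [ 2.4  9.4 -0.6]
```

Request:
step_arm:
  moves:
    - {"tx": 0, "ty": 1, "tz": 0, "roll": 0}
    - {"tx": 0, "ty": 2, "tz": 0, "roll": 0}

```text
t: 20.03
eef_pos: [601.0, 64.5, 84.5]
tcp_rot: [-3.139, -0.004, -0.215]
ft_force: [2.7, 12.7, -1.0]
opening: 0.005
grip_force: 6.2
```

```bash
python3 g.py
```

```text
(array([277.36, 236.78]), np.int32(377), array([278. , 234.5,  17.1]), array([-14.4, -87. ,  77. ]))
20.0833
tx ty tz [-0.9  1.8  2.4] roll -0.0012 now stand [  0.9 163.8  84.5] F [ 3.  11.6 -0.8]
```

Request:
step_arm:
  moves:
    - {"tx": 0, "ty": 1, "tz": 0, "roll": 0}
    - {"tx": 0, "ty": 2, "tz": 0, "roll": 0}

```text
t: 20.25
eef_pos: [600.5, 62.6, 84.5]
tcp_rot: [-3.139, -0.004, -0.215]
ft_force: [4.0, 12.1, -1.5]
opening: 0.004
grip_force: 6.5
```

```bash
python3 g.py
```

```text
(array([298.88, 229.97]), np.int32(384), array([298.4, 230.2,  11.3]), array([ -1.5, -33.7,  77. ]))
20.3
tx ty tz [-0.9 -0.1  2.4] roll -0.0012 now stand [  0.9 161.9  84.5] F [ 3.1 12.  -1.8]
```

Request:
step_arm:
  moves:
    - {"tx": 0, "ty": -8, "tz": 0, "roll": 0}
    - {"tx": 0, "ty": -16, "tz": 0, "roll": 0}
    - {"tx": 0, "ty": -16, "tz": -35, "roll": 0}
    - {"tx": 0, "ty": -16, "tz": -70, "roll": 0}
    - {"tx": -15, "ty": -16, "tz": -104, "roll": 0}
    - {"tx": -50, "ty": -10, "tz": -104, "roll": 0}
    - {"tx": -85, "ty": 10, "tz": -104, "roll": 0}
    - {"tx": -115, "ty": 40, "tz": -104, "roll": 0}
    - {"tx": -115, "ty": 75, "tz": -104, "roll": 0}
    - {"tx": -115, "ty": 103, "tz": -104, "roll": 0}
    - {"tx": -115, "ty": 103, "tz": -104, "roll": 0}
    - {"tx": -115, "ty": 103, "tz": -104, "roll": 0}

```text
t: 21.3
eef_pos: [465.1, -16.0, 187.3]
tcp_rot: [3.141, -0.002, -0.217]
ft_force: [1.4, 0.4, -0.6]
opening: 0.007
grip_force: 0.0
```

```bash
python3 q.py | tail -6; cp w6.npz w7.npz
```

```text
46 green (np.int64(148), np.int64(201), 24) red (np.int64(205), np.int64(207), 3) brass (np.int64(208), np.int64(234), 27)
50 green (np.int64(148), np.int64(201), 25) red (np.int64(205), np.int64(207), 3) brass (np.int64(208), np.int64(234), 27)
54 green (np.int64(149), np.int64(200), 23) red (np.int64(205), np.int64(207), 3) brass (np.int64(208), np.int64(234), 27)
58 green (np.int64(149), np.int64(201), 24) red (np.int64(205), np.int64(207), 3) brass (np.int64(209), np.int64(234), 26)
62 green (np.int64(149), np.int64(201), 22) red (np.int64(206), np.int64(208), 3) brass (np.int64(209), np.int64(234), 26)
66 green (np.int64(188), np.int64(201), 14) red (np.int64(208), np.int64(208), 1) brass (np.int64(210), np.int64(238), 29)
```

Request:
step_arm:
  moves:
    - {"tx": 0, "ty": 36, "tz": 0, "roll": 0}
    - {"tx": 0, "ty": 72, "tz": 0, "roll": 0}
    - {"tx": 0, "ty": 100, "tz": 0, "roll": 0}
    - {"tx": 0, "ty": 120, "tz": 0, "roll": 0}
    - {"tx": 0, "ty": 120, "tz": 0, "roll": 0}
    - {"tx": 0, "ty": 120, "tz": 0, "roll": 0}

```text
t: 21.85
eef_pos: [439.8, -132.3, 186.4]
tcp_rot: [3.142, -0.0, -0.215]
ft_force: [1.1, 0.2, -0.2]
opening: 0.003
grip_force: 0.0
```

```bash
python3 - <<'E'
from h import *; from cell import env,optics
d=optics.read_camera("wrist");np.savez("w8.npz",**d)
a=np.load("w7.npz")["pixels"][0:130,110:510];b=d["pixels"][0:130,110:510]
cv2.imwrite("pics/w8.png",cv2.resize(np.vstack([a,b]),(800,520),interpolation=cv2.INTER_CUBIC)); s=env.state();print(s["t"]);go(s,[0,0,187])
E
```

```text
21.9
tx ty tz [114.9 -61.9  -0.6] roll -0.0006 now stand [-115.   -61.9  186.4] F [ 0.5  0.3 -0. ]
```

View pics/w8.png

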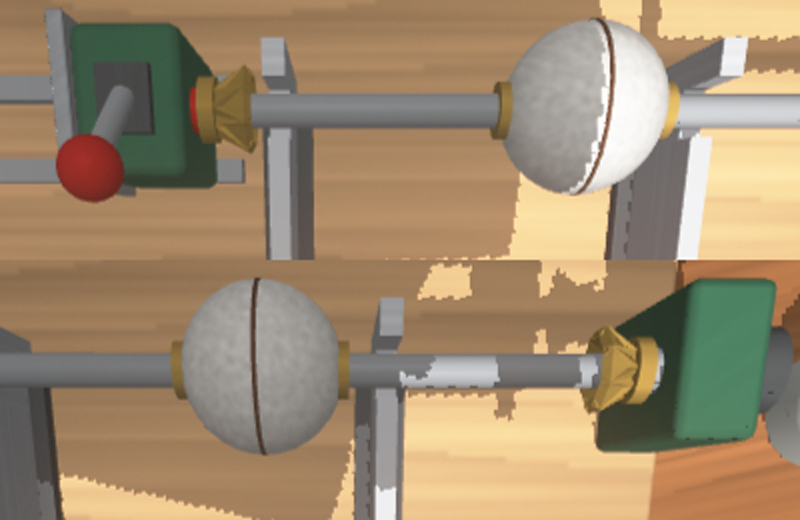

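The top half shows the tailstock cone holding the axle on centre, with only 3 px of red shank left, so q is about 5 mm. The bottom half shows the axle's other end centred in the headstock cone at about (600,370). I'll push 1 mm more to be sure it is seated.

Request:
step_arm:
  moves:
    - {"tx": 0, "ty": -38, "tz": 0, "roll": 0}
    - {"tx": 0, "ty": -76, "tz": 0, "roll": 0}
    - {"tx": 0, "ty": -114, "tz": 0, "roll": 0}
    - {"tx": 0, "ty": -152, "tz": 0, "roll": 0}
    - {"tx": 10, "ty": -190, "tz": 0, "roll": 0}
    - {"tx": 30, "ty": -224, "tz": 0, "roll": 0}
    - {"tx": 60, "ty": -241, "tz": 0, "roll": 0}
    - {"tx": 95, "ty": -241, "tz": 0, "roll": 0}
    - {"tx": 115, "ty": -241, "tz": 5, "roll": 0}
    - {"tx": 115, "ty": -241, "tz": 40, "roll": 0}
    - {"tx": 115, "ty": -241, "tz": 75, "roll": 0}
    - {"tx": 115, "ty": -241, "tz": 104, "roll": 0}

```text
t: 22.9
eef_pos: [602.5, 80.7, 80.3]
tcp_rot: [3.141, 0.001, -0.212]
ft_force: [0.5, -0.5, -0.3]
opening: 0.002
grip_force: 0.0
```

```bash
python3 g.py
```

```text
(array([277.35, 236.8 ]), np.int32(380), array([278. , 234.5,  17.1]), array([-14.4, -87. ,  77. ]))
22.95
tx ty tz [ 3.3 17.5 -6.7] roll 0.0012 now stand [ -3.3 179.5  75.3] F [-1.8 -0.1 -4.6]
```

Request:
step_arm:
  moves:
    - {"tx": 2, "ty": 0, "tz": -3, "roll": 0}
    - {"tx": 2, "ty": 0, "tz": -3, "roll": 0}

```text
t: 23.12
eef_pos: [605.9, 79.4, 86.9]
tcp_rot: [-3.141, -0.001, -0.213]
ft_force: [1.5, -0.6, 1.2]
opening: 0.004
grip_force: 0.0
```

```bash
python3 g.py; python3 -c "
from cell import env;print(env.state()['qvel'].round(3))"
```

```text
(array([298.88, 229.97]), np.int32(384), array([298.4, 230.2,  11.3]), array([ -1.5, -33.7,  77. ]))
23.1667
tx ty tz [-2.9 17.4  5.5] roll 0.0004 now stand [  2.9 179.4  87.5] F [ 0.1 -0.  -0.3]
[-0.009 -0.015  0.009 -0.001 -0.011 -0.   ]
```

Request:
step_arm:
  moves:
    - {"tx": -2, "ty": 6, "tz": 4, "roll": 0}
    - {"tx": -2, "ty": 11, "tz": 4, "roll": 0}
    - {"tx": -2, "ty": 15, "tz": 4, "roll": 0}
    - {"tx": -2, "ty": 17, "tz": 4, "roll": 0}
    - {"tx": -2, "ty": 18.5, "tz": 4, "roll": 0}
    - {"tx": -2, "ty": 18.5, "tz": 4, "roll": 0}

```text
t: 23.67
eef_pos: [599.4, 61.2, 82.3]
tcp_rot: [-3.14, -0.001, -0.215]
ft_force: [-0.2, 10.0, 2.9]
opening: 0.003
grip_force: 4.9
```

```bash
python3 g.py
```

```text
(array([277.33, 236.8 ]), np.int32(381), array([278. , 234.5,  17.1]), array([-14.4, -87. ,  77. ]))
23.7167
tx ty tz [-0.1 -1.5  0.3] roll -0.0017 now stand [1.000e-01 1.605e+02 8.230e+01] F [-0.6  9.9  2.3]
```

Request:
step_arm:
  moves:
    - {"tx": 0, "ty": -8, "tz": 0, "roll": 0}
    - {"tx": 0, "ty": -16, "tz": 0, "roll": 0}
    - {"tx": 0, "ty": -16, "tz": -35, "roll": 0}
    - {"tx": 0, "ty": -16, "tz": -70, "roll": 0}
    - {"tx": -15, "ty": -16, "tz": -104, "roll": 0}
    - {"tx": -50, "ty": -10, "tz": -104, "roll": 0}
    - {"tx": -85, "ty": 10, "tz": -104, "roll": 0}
    - {"tx": -115, "ty": 40, "tz": -104, "roll": 0}
    - {"tx": -115, "ty": 75, "tz": -104, "roll": 0}
    - {"tx": -115, "ty": 103, "tz": -104, "roll": 0}
    - {"tx": -115, "ty": 103, "tz": -104, "roll": 0}
    - {"tx": -115, "ty": 103, "tz": -104, "roll": 0}

```text
t: 24.72
eef_pos: [464.9, -16.5, 185.8]
tcp_rot: [3.141, -0.001, -0.217]
ft_force: [-0.0, -0.4, 0.2]
opening: 0.006
grip_force: 0.0
```

```bash
python3 q.py | tail -6; cp w6.npz w9.npz; python3 - <<'E'
from h import *; from cell import env
from g import globe
from cell import optics
print(globe(optics.read_camera("scene")))
w=np.load("w9.npz");v=cv2.cvtColor(w["pixels"],cv2.COLOR_BGR2HSV)
m=(((v[...,0]<6)|(v[...,0]>174))&(v[...,1]>150)).astype(np.uint8)
n,l,st,c=cv2.connectedComponentsWithStats(m);i=1+np.argmax(st[1:,4]);print(c[i],st[i]);print("knob",w2s(onplane(w,c[i],141)).round(1))
print("axle rows",np.where(v[40:85,290,1]<40)[0]+40)
E
```

```text
46 green (np.int64(149), np.int64(201), 23) red None brass (np.int64(207), np.int64(233), 27)
50 green (np.int64(149), np.int64(202), 25) red (np.int64(206), np.int64(206), 1) brass (np.int64(207), np.int64(233), 27)
54 green (np.int64(149), np.int64(202), 25) red (np.int64(206), np.int64(206), 1) brass (np.int64(208), np.int64(233), 26)
58 green (np.int64(150), np.int64(201), 23) red None brass (np.int64(208), np.int64(233), 26)
62 green (np.int64(150), np.int64(202), 21) red None brass (np.int64(209), np.int64(234), 26)
66 green (np.int64(189), np.int64(202), 14) red None brass (np.int64(209), np.int64(237), 29)
(array([298.99, 230.31]), np.int32(382), array([298.9, 229.9,  11.6]), array([ -1.7, -32.3,  77. ]))
[155.37757437  82.9576659 ] [139  67  34  33 874]
knob [-25.1 128.4 141. ]
axle rows [46 47 48 49 50 51 52 53 54 55 56 57 58 59 60 61 62]
```

```bash
python3 - <<'E'
from h import *; from cell import env
s=env.state();print(s["t"]);go(s,[-62,128.4,126])
E
```

```text
24.8167
tx ty tz [ 52.8 -71.2  59.6] roll -0.0009 now stand [-114.9   57.3  185.5] F [ 0.1 -0.7  0.8]
```

Request:
step_arm:
  moves:
    - {"tx": 0, "ty": -35, "tz": 0, "roll": 0}
    - {"tx": 15, "ty": -71, "tz": 15, "roll": 0}
    - {"tx": 35, "ty": -71, "tz": 35, "roll": 0}
    - {"tx": 50, "ty": -71, "tz": 55, "roll": 0}
    - {"tx": 53, "ty": -71, "tz": 60, "roll": 0}
    - {"tx": 53, "ty": -71, "tz": 60, "roll": 0}
    - {"tx": 60, "ty": -71, "tz": 60, "roll": 0}
    - {"tx": 66, "ty": -71, "tz": 60, "roll": 0}
    - {"tx": 71, "ty": -71, "tz": 60, "roll": 0}
    - {"tx": 76, "ty": -71, "tz": 60, "roll": 0}
    - {"tx": 81, "ty": -71, "tz": 60, "roll": 0}
    - {"tx": 86, "ty": -71, "tz": 60, "roll": 0}

```text
t: 25.82
eef_pos: [564.5, 35.2, 125.8]
tcp_rot: [-3.142, -0.001, -0.214]
ft_force: [0.3, 0.3, 0.4]
opening: 0.007
grip_force: 0.3
```

Request:
step_arm:
  moves:
    - {"tx": 5, "ty": 0, "tz": 0, "roll": 0}
    - {"tx": 10, "ty": 0, "tz": 0, "roll": 0}
    - {"tx": 15, "ty": 0, "tz": 0, "roll": 0}
    - {"tx": 20, "ty": 0, "tz": 0, "roll": 0}
    - {"tx": 25, "ty": 0, "tz": 0, "roll": 0}
    - {"tx": 29, "ty": 0, "tz": 0, "roll": 0}
    - {"tx": 29, "ty": 0, "tz": 0, "roll": 0}

```text
t: 26.4
eef_pos: [592.9, 29.1, 125.2]
tcp_rot: [3.142, 0.0, -0.214]
ft_force: [0.3, -1.2, 0.5]
opening: 0.002
grip_force: 0.1
```

Request:
step_arm:
  moves:
    - {"tx": -20, "ty": 0, "tz": 0, "roll": 0}
    - {"tx": -45, "ty": 0, "tz": -15, "roll": 0}
    - {"tx": -80, "ty": 20, "tz": -45, "roll": 0}
    - {"tx": -114, "ty": 45, "tz": -60, "roll": 0}
    - {"tx": -114, "ty": 71, "tz": -60, "roll": 0}
    - {"tx": -114, "ty": 71, "tz": -60, "roll": 0}
    - {"tx": -114, "ty": 71, "tz": -60, "roll": 0}

```text
t: 26.98
eef_pos: [465.6, -16.8, 186.2]
tcp_rot: [3.142, -0.002, -0.216]
ft_force: [1.3, 0.5, 0.5]
opening: 0.003
grip_force: 0.0
```

```bash
python3 q.py | tail -6; python3 - <<'E'
from h import *; from cell import env,optics
from g import globe
print(globe(optics.read_camera("scene")),env.state()["t"],env.state()["ft_force"].round(1))
w=np.load("w6.npz");v=cv2.cvtColor(w["pixels"],cv2.COLOR_BGR2HSV)
m=(((v[...,0]<6)|(v[...,0]>174))&(v[...,1]>150)).astype(np.uint8)[:110]
n,l,st,c=cv2.connectedComponentsWithStats(m);i=1+np.argmax(st[1:,4]);print(c[i],st[i]);print("knob",w2s(onplane(w,c[i],141)).round(1))
print("axle rows",np.where(v[40:85,290,1]<40)[0]+40)
E
```

```text
46 green (np.int64(149), np.int64(202), 24) red None brass (np.int64(208), np.int64(234), 27)
50 green (np.int64(149), np.int64(202), 25) red (np.int64(206), np.int64(206), 1) brass (np.int64(208), np.int64(233), 26)
54 green (np.int64(150), np.int64(202), 24) red (np.int64(206), np.int64(206), 1) brass (np.int64(208), np.int64(233), 26)
58 green (np.int64(150), np.int64(203), 25) red None brass (np.int64(208), np.int64(233), 26)
62 green (np.int64(150), np.int64(202), 24) red (np.int64(207), np.int64(207), 1) brass (np.int64(209), np.int64(234), 26)
66 green (np.int64(151), np.int64(202), 23) red None brass (np.int64(209), np.int64(238), 30)
(array([299.  , 230.33]), np.int32(382), array([298.8, 230. ,  11.6]), array([ -1.5, -32.6,  77. ])) 27.0833 [-0.1  0.   0.1]
[149.75757576   1.1969697 ] [139   0  22   4  66]
knob [ 18.3 127.6 141. ]
axle rows [48 49 50 51 52 53 54 55 56 57 58 59 60 61 62 63]
```

The knob is now on the far side (its near edge is at x≈+16, so its centre is at about +26). The quill and axle haven't moved.

```bash
python3 -c "
from cell import env;print(env.job_done())"
```

```text
the job is handed in; nothing more can be done
None
```

The job is handed in: the axle hangs between the two centres with the quill pressed back about 6 mm, and the clamp lever is flipped to the far side. The arm's motion finished at 27 of the 58 s; the hand-in returned no verdict, and I took no final picture of the bystanders.

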